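# Set the hold-down cap of a microscope plate holder

### The job

Re-seat the well plate in its holder and set its hold-down: swing the sprung lever beside the plate outwards until it meets its stop and let it spring all the way back, then screw the knurled cap on the post down (clockwise seen from above) until it bottoms out and back it off a quarter turn. Finish while still gripping the cap there: do not let go of it. Leave the plate in its nest and everything else on the bench where it is.

Things in the scene. Friction and masses are not known exactly. Their poses are not given: they have to be found in the camera images.
- board: The plate holder: an aluminium board 250 x 350 x 12 mm fixed to the bench. Origin: centre of its underside; z up, x away from the robot, y to the left (turned by up to 0.4 rad). It carries the clear well plate in a low nest, the lever on its +y side, the cap's post on its -y side. All within 80 mm of the cap is lower than 60 mm above the bench, except the post.
- lever: The sprung lever: a flat steel arm 14 mm wide that lies level, 22 to 30 mm above the bench, and turns about an upright pivot; at its free end stands an upright black pin 14 mm in diameter. Origin on the pivot axis at the arm's underside; at rest the arm points along the -x axis of the board. All within 75 mm of the pin is lower than 40 mm above the bench.
- lever_pin (a point): Centre of the lever's upright black pin, 14 mm in diameter, free to be pinched from 30 mm to 80 mm above the bench; this point lies 55 mm above the bench and 80 mm from the pivot axis. It turns with the lever.
- lever_hinge (a point): Point on the lever's upright pivot axis, 55 mm above the bench, at the level of lever_pin.
- lever_swing (a joint): Lever angle in rad: 0 at rest, 0.8 at its stop; it grows as the pin is swung outwards, away from the plate, to the board's +y side (clockwise seen from above). A spring pulls it back to 0: about 1.5 N at the pin at rest, 4.5 N at the stop.
- cap: The plain steel knurled cap, 40 mm in diameter and 30 mm tall, on the threaded top of the post on the board's -y side. Origin at the centre of its underside, z up. A raised dark rib on its top runs from the axis outwards along its x axis. (The smaller steel cap, 28 mm across, that lies loose on the board is not it.)
- cap_center (a point): Centre of the knurled cap, half-way up (15 mm below its top); 82 mm above the bench when bottomed out. The collar below the cap is narrower than the cap (32 mm) and the cap can be gripped over its full height.
- cap_turn (a joint): Turn of the cap on its thread in rad: 0 bottomed out, growing as it is unscrewed (anticlockwise seen from above). It rises 8 mm per full turn, starts 2.3 to 3.4 rad unscrewed, turns with about 0.1 N m of friction and stays where it is left. It cannot go below 0.
- plate_c (a point): Centre of the clear well plate, 127 x 85 x 19 mm, 9.5 mm above its underside; it lies loose in its nest, long side along the board's y.
- objective_c (a point): Bystander: small dark steel lens, 32 mm across, 40 mm tall, standing on the far part of the board; half-way up.
- spare_cap_c (a point): Bystander: small loose steel cap, 28 mm across, 22 mm tall, on the near part of the board; half-way up.
- bottle_c (a point): Bystander: amber bottle, 70 mm across, 150 mm tall; half-way up.
- tipbox_c (a point): Bystander: grey box 120 x 85 x 60 mm; half-way up.
- dish_c (a point): Bystander: glass dish 90 mm across, 15 mm tall; half-way up.
- driver_grip (a point): Bystander: screwdriver, 160 mm long, lying on the near left part of the bench; the middle of its handle.

How it is judged:
By the outcome, as a careful person would: the job done as asked, in the order asked, and still so for the second after the job is handed in, while the arm keeps its last pose, push and grip.
It also fails if it takes over 67 s, if anything falls off the work surface, if the arm or the gripper's body presses on something with over 40 N, if the wrist force passes 120 N, or if a joint passes its speed limit or range.

### The arm

A 6-joint arm with a two-finger parallel gripper is mounted at the origin on the work surface. World frame = base frame: x ahead of the robot, y to its left, z up, the work surface at z = 0. Lengths are in mm, angles in rad, forces in N, time in s.
With the tool pointing down it reaches from about 350 to 875 mm from the base axis. Payload 4.2 kg.
Tool frame: the origin (TCP) lies midway between the tips of the shut fingers; the grasp point (between the pads) lies 19 mm behind it (arm.grip_point_offset is the z of the grasp point in the tool frame, in mm); z points along the fingers, x is the direction in which the jaws open and shut, and the axes are right-handed (so a half turn about z gives the same grasp; the last joint's range is limited). The gripper opens to 85 mm and grips with 20 to 120 N. Pads are 22 mm wide; open, the fingers measure 114 mm over their backs; the gripper's body (76 mm by 85 mm) begins 54 mm behind the grasp point. The pads swing forward as they close: fully open they stand 13 mm farther back than shut.
Start: joints at [1.371, 0.385, 0.008, 0, -1.194, -0.259], TCP at [276.762, 560.359, 198.912] pointing down, gripper open.
Joint ranges: [-3.14, 3.14], [-1.21, 2.06], [-1.07, 1.41], [-3.16, 2.05], [-2.99, -0.16], [-3.1, 3.1]. Speed limits (rad/s): [2.79, 2.79, 3.14, 3.14, 3.14, 3.14].

### API

Orientations are given as a unit quaternion [x, y, z, w].
In Python, from bench import arm gives the robot as it stands.
- The arm moves only by the shell command python3 -m jog 'ROWS'. ROWS is JSON, a list of rows, each an object of numbers: "hand": the finger opening in mm, from 0 to 85.4; "dx", "dy", "dz": the shift along the tool's x, y, z in mm; "rx", "ry", "rz": the turn, a rotation vector about the tool's x, y, z in rad. A call has 1 to 5 rows; each row shifts and turns the commanded pose from where the row before left it, along the tool's axes as they then stand; what a row does not reach is not made up. A row lasts 1/12 s, in which the tool goes at most 41.7 mm and 7.16 degrees, less where a joint would pass 70% of its speed; a pose out of reach is approached as far as the arm can. A call with a gripper value outside its range is refused whole. The fingers move at their own pace and stop on an object; the grip force is fixed at half the most. Time passes only in rows, so rows that do not move let the fingers close. It gives the time, the measured TCP pose, the force and the opening at its end, in the units of the state.
- arm.read_state(): the state, without advancing time (a new reading comes with each control period).
- arm.get_image(name): name is "scene" or "top" or "wrist"; returns a dict with "img" (384x512x3 uint8, red, green, blue), "depth" (384x512 float32, mm along the optical axis (not along the pixel's ray), 0 where there is no reading), "intrinsics" (3x3 intrinsics, pixels), "R" (3x3) and "t" (3): a world point X has camera coordinates R X + t; the wrist camera has in their place "T_tool_cam" (4x4, takes a point from camera to tool coordinates, whose origin is the TCP and whose axes are the tool frame's). Camera axes: x right, y down, z forward; pixel columns grow to the right and rows downward; lengths in mm; the calibration is good to about 2 mm. A picture is of the moment at which its call begins: read the wrist's pose just before it.
- arm.job_done(): hands the job in, once; it reports no verdict.
The state is a dict: "clock": time; "joints": joint angles; "joint_vel": joint speeds; "joint_efforts": joint torques, N m; "position": TCP position; "ee_rot": TCP orientation; "contact_force": force on the tool from outside, world axes, zero at the start; "wrist_torque": the same for the moment, N m; "gripper_width": finger opening in mm.
Only numpy, scipy, OpenCV 4.12 (cv2) and the standard library are available. Lean on these libraries where they do the work, as an engineer would, in place of code of your own. Each camera call takes 0.05 s, during which the arm holds its last target.

## Working session

There is one attempt and no reset: what is moved stays moved. The work goes in short steps, Python scripts to look and compute and a shell command to move; the robot and the scene stay as the last step left them, time stands still between calls to the robot, and variables do not carry over. Pictures are saved under pics/ and viewed, and the job is handed in when it is done.

```bash
ls; mkdir -p pics; python3 - <<'E'
from bench import arm
import cv2
print(arm.read_state(), arm.grip_point_offset)
for n in ("scene","top","wrist"):
    d=arm.get_image(n); cv2.imwrite(f"pics/{n}0.png",d["img"][:,:,::-1]); print(n,d["intrinsics"].tolist(),[ (k,d[k].tolist()) for k in("R","t","T_tool_cam") if k in d])
E
```

```text
pics
{'clock': 0.0, 'joints': array([ 1.37059143e+00,  3.85577587e-01,  6.62687037e-03, -5.18720553e-04,
       -1.19400167e+00, -2.58597547e-01]), 'joint_vel': array([-6.30531965e-04,  4.24948571e-04, -1.22941178e-03,  2.17166857e-04,
       -7.72695793e-05,  1.94992192e-03]), 'joint_efforts': array([ 4.44108018e-04, -3.92292416e+01,  1.88402206e+01,  4.18623447e+00,
       -4.69354927e-03, -2.70609050e-06]), 'position': array([276.48770896, 559.78410773, 197.80645307]), 'ee_rot': array([-5.27708740e-01,  8.49424667e-01, -6.18799454e-04, -9.15063232e-04]), 'contact_force': array([ 0.19491456, -0.26138282,  0.02083653]), 'wrist_torque': array([0.00947262, 0.01405647, 0.03473634]), 'gripper_width': 85.73890387549127} -18.700000000000003
scene [[361.8103950234213, 0.0, 254.28017903119994], [0.0, 361.8103950234213, 194.19302274849105], [0.0, 0.0, 1.0]] [('R', [[-0.5446291212097146, 0.8386767290579707, 0.0006815181267046999], [0.4265166921857121, 0.2776755992164203, -0.8608018197510738], [-0.7221236955101894, -0.4685270597696838, -0.5089398418735583]]), ('t', [276.79650163449463, -130.66727051182613, 1447.4516615437162])]
top [[355.6651664962164, 0.0, 250.4042251516025], [0.0, 355.6651664962164, 192.53334083450937], [0.0, 0.0, 1.0]] [('R', [[-0.013444489019834631, -0.9998623657527419, -0.00972086757064069], [-0.9828111367059766, 0.015004128514662807, -0.1840031132731779], [0.18412364128949324, 0.007079949070853009, -0.9828775910760464]]), ('t', [4.275461790204344, 512.8230165703518, 1095.3490782367603])]
wrist [[274.71395570080836, 0.0, 255.4577579896417], [0.0, 274.71395570080836, 191.39309174384167], [0.0, 0.0, 1.0]] [('T_tool_cam', [[0.9999994267087913, 0.0005190969068364049, 0.0009365471102083873, 0.6040757245356909], [-0.0007875090594805908, 0.949166919302024, 0.3147722019686396, -81.26327439878469], [-0.0007255422589776617, -0.3147727590518374, 0.9491667839464908, -175.2827633585645], [0.0, 0.0, 0.0, 1.0]])]
```

View pics/scene0.png

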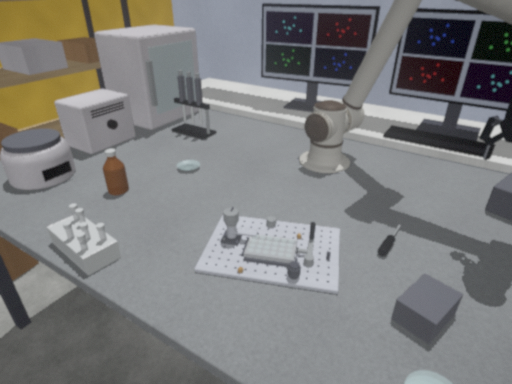

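View pics/top0.png

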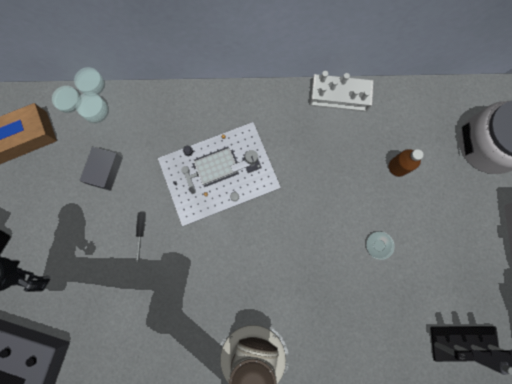

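View pics/wrist0.png

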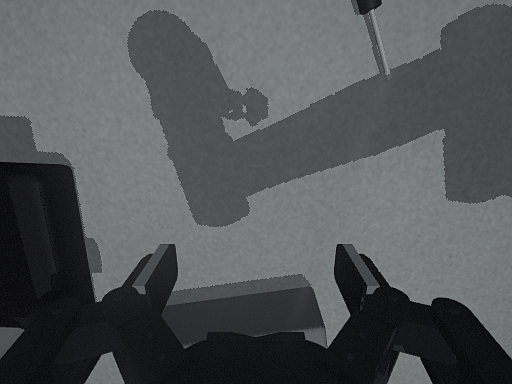

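The scene view shows the board around (270,250). In the top view it is around (218,173), with the lever on the left (~(188,180)) and the cap post on the right (~(250,157)). The next step is to zoom in.

```bash
python3 - <<'E'
import cv2
a=cv2.imread("pics/top0.png")[115:230,150:290]; cv2.imwrite("pics/topz.png",cv2.resize(a,None,fx=5,fy=5,interpolation=cv2.INTER_CUBIC))
a=cv2.imread("pics/scene0.png")[195:290,195:350]; cv2.imwrite("pics/scenez.png",cv2.resize(a,None,fx=5,fy=5,interpolation=cv2.INTER_CUBIC))
E
```

```text
(no output)
```

View pics/topz.png

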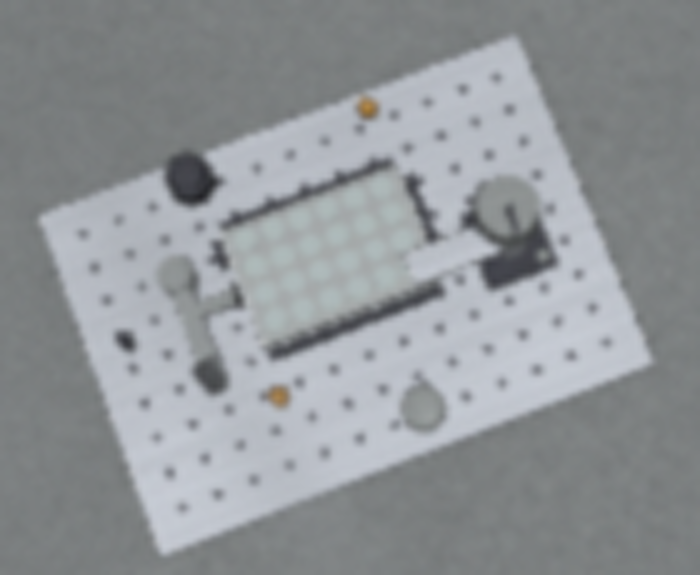

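View pics/scenez.png

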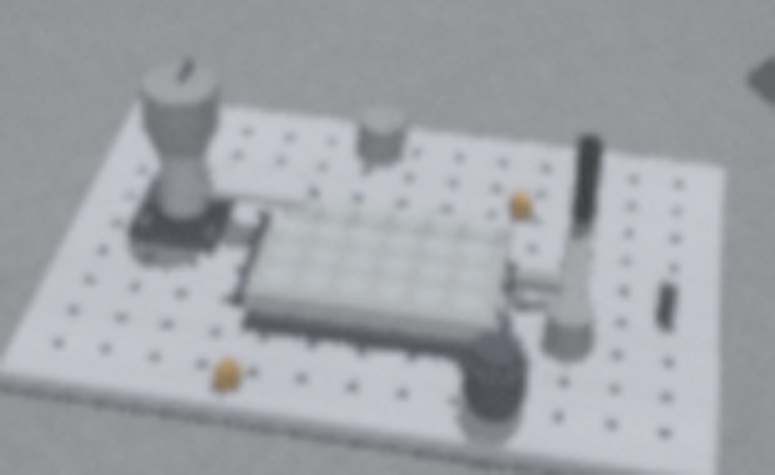

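```bash
cat > h.py <<'E'
import numpy as np, cv2
from scipy.spatial.transform import Rotation as Ro
from bench import arm
def ray(d,u,v,st=None):
    r=np.linalg.inv(d["intrinsics"])@np.array([u,v,1.])
    if "R" in d: return -d["R"].T@d["t"], d["R"].T@r
    R=Ro.from_quat(st["ee_rot"]).as_matrix(); T=d["T_tool_cam"]
    return R@T[:3,3]+st["position"], R@T[:3,:3]@r
def onz(d,u,v,z,st=None):
    c,r=ray(d,u,v,st); return c+r*(z-c[2])/r[2]
def tri(rays):
    A=0;b=0
    for c,r in rays:
        r=r/np.linalg.norm(r);P=np.eye(3)-np.outer(r,r);A=A+P;b=b+P@c
    return np.linalg.solve(A,b)
E
python3 - <<'E'
from h import *
np.set_printoptions(precision=1,suppress=True)
d=arm.get_image("top");s=arm.get_image("scene")
print("cam",-d["R"].T@d["t"],-s["R"].T@s["t"])
T=lambda x,y:(150+x/5-.4,115+y/5-.4)
S=lambda x,y:(195+x/5-.4,195+y/5-.4)
c=[onz(d,*T(*p),12) for p in [(38,215),(517,37),(652,360),(163,555)]]
for p in c: print(p)
print("centre",sum(c)/4)
for a,b in ((0,1),(1,2),(2,3),(3,0)): print(np.linalg.norm(c[a]-c[b]),np.degrees(np.arctan2(*(c[a]-c[b])[[1,0]])))
print("cap",onz(d,*T(505,207),100), tri([ray(d,*T(505,207)),ray(s,*S(180,80))]))
print("pintop",tri([ray(d,*T(208,382)),ray(s,*S(589,140))]))
print("pivot",onz(d,*T(178,273),35))
print("ribdir",onz(d,*T(518,232),100)-onz(d,*T(505,207),100))
u,v=map(lambda x:int(round(x)),T(505,207)); print(d["depth"][v-2:v+3,u-2:u+3])
E
```

```text
cam [ 302.4  -11.2 1171. ] [1251.7  482.3  624. ]
[644.7 311.2  12. ]
[766.4 -15.1  12. ]
[ 538.1 -101.4   12. ]
[413.1 221.3  12. ]
centre [590.6 104.   12. ]
348.22868767209474 110.46338166556606
244.1338616313319 20.71470765140831
346.10100969503736 -68.83188345018368
248.40936061137165 -158.7928091570292
cap [619.1  -5.6 100. ] [617.6  -4.7 102.8]
pintop [514.6 184.1  75.9]
pivot [596.7 210.9  35. ]
ribdir [-16.3  -7.9   0. ]
[[1112.8 1108.5 1115.6 1109.9 1110.9]
 [1108.6 1108.1 1111.4 1108.5 1112.7]
 [1106.9 1107.1 1106.2 1105.8 1111. ]
 [1110.1 1108.  1107.7 1108.4 1105.8]
 [1108.7 1106.  1110.5 1104.1 1106.5]]
```

```bash
python3 -m jog '[{"dx":20,"dy":-34,"dz":-3},{"dx":20,"dy":-34,"dz":-3},{"dx":20,"dy":-34,"dz":-3},{"dx":20,"dy":-34,"dz":-3},{"dx":20,"dy":-34,"dz":-3}]'; python3 -m jog '[{"dx":20,"dy":-34,"dz":-3},{"dx":20,"dy":-34,"dz":-3},{"dx":20,"dy":-34,"dz":-3},{"dx":20,"dy":-34,"dz":-3},{"dx":20,"dy":-34,"dz":-3}]'; python3 -m jog '[{"dx":20,"dy":-34,"rz":0},{"dx":20,"dy":-34},{"dx":18,"dy":-34,"hand":34},{"rz":-0.12},{"rz":-0.12}]'; python3 -m jog '[{"rz":-0.12},{"rz":-0.12},{"rz":-0.12},{"rz":-0.12},{"rz":-0.1}]'; python3 -m jog '[{"rz":0}]'
python3 - <<'E'
from h import *
st=arm.read_state(); d=arm.get_image("wrist"); print(st["joints"],st["joint_vel"].max())
cv2.imwrite("pics/w1.png",d["img"][:,:,::-1])
E
```

```text
[ 1.37063735e+00  3.85133204e-01  7.33045847e-03 -1.69042069e-04
 -1.19401339e+00 -2.58603980e-01] 0.00511452802749861$[0]: bad value
$[0]: bad value
$[0]: bad value
$[0]: bad value
$[0]: bad value
```

View pics/w1.png

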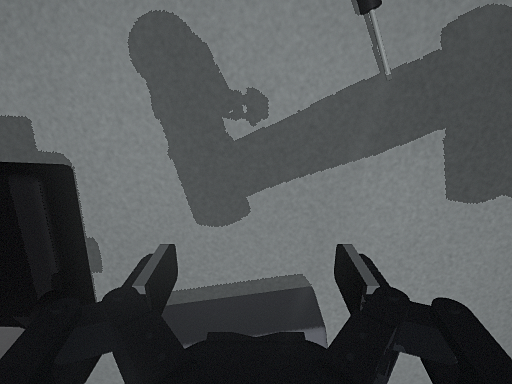

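The arm didn't move because the rows were refused. Maybe every key is required.

```bash
python3 -m jog '[{"hand":85,"dx":20,"dy":-34,"dz":-3,"rx":0,"ry":0,"rz":0}]'
```

```text
clock: 0.38
position: [296.4, 530.7, 200.3]
ee_rot: [-0.53, 0.848, 0.0, -0.0]
contact_force: [1.4, 0.6, 0.3]
gripper_width: 85.2
```

```bash
python3 -m jog '[{"hand":85,"dx":20,"dy":-34,"dz":-3,"rx":0,"ry":0,"rz":0},{"hand":85,"dx":20,"dy":-34,"dz":-3,"rx":0,"ry":0,"rz":0},{"hand":85,"dx":20,"dy":-34,"dz":-3,"rx":0,"ry":0,"rz":0},{"hand":85,"dx":20,"dy":-34,"dz":-3,"rx":0,"ry":0,"rz":0},{"hand":85,"dx":20,"dy":-34,"dz":-3,"rx":0,"ry":0,"rz":0}]'; python3 -m jog '[{"hand":85,"dx":20,"dy":-34,"dz":-3,"rx":0,"ry":0,"rz":0},{"hand":85,"dx":20,"dy":-34,"dz":-3,"rx":0,"ry":0,"rz":0},{"hand":85,"dx":20,"dy":-34,"dz":-3,"rx":0,"ry":0,"rz":0},{"hand":85,"dx":20,"dy":-34,"dz":-3,"rx":0,"ry":0,"rz":0},{"hand":85,"dx":20,"dy":-34,"dz":-3,"rx":0,"ry":0,"rz":0}]'
```

```text
clock: 0.8
position: [407.1, 360.7, 217.2]
ee_rot: [-0.528, 0.849, 0.0, 0.0]
contact_force: [1.6, -0.3, 1.7]
gripper_width: 85.2
clock: 1.22
position: [515.3, 195.7, 232.3]
ee_rot: [-0.528, 0.849, 0.0, 0.0]
contact_force: [1.2, 0.1, 0.6]
gripper_width: 85.0
```

```bash
 python3 -m jog '[{"hand":40,"dx":20,"dy":-34,"dz":0,"rx":0,"ry":0,"rz":0},{"hand":40,"dx":20,"dy":-34,"dz":0,"rx":0,"ry":0,"rz":0},{"hand":40,"dx":0,"dy":0,"dz":0,"rx":0,"ry":0,"rz":-0.12},{"hand":40,"dx":0,"dy":0,"dz":0,"rx":0,"ry":0,"rz":-0.12},{"hand":40,"dx":0,"dy":0,"dz":0,"rx":0,"ry":0,"rz":-0.12}]'; python3 -m jog '[{"hand":40,"dx":0,"dy":0,"dz":0,"rx":0,"ry":0,"rz":-0.12},{"hand":40,"dx":0,"dy":0,"dz":0,"rx":0,"ry":0,"rz":-0.12},{"hand":40,"dx":0,"dy":0,"dz":0,"rx":0,"ry":0,"rz":-0.12},{"hand":40,"dx":0,"dy":0,"dz":0,"rx":0,"ry":0,"rz":-0.1},{"hand":40,"dx":0,"dy":0,"dz":0,"rx":0,"ry":0,"rz":0}]'
python3 - <<'E'
from h import *
st=arm.read_state(); d=arm.get_image("wrist"); print(st["joints"],st["joint_vel"].max())
cv2.imwrite("pics/w2.png",d["img"][:,:,::-1])
E
```

```text
clock: 1.63
position: [558.2, 130.3, 231.6]
ee_rot: [-0.673, 0.74, 0.0, -0.0]
contact_force: [-1.1, 0.2, -0.6]
gripper_width: 40.0
clock: 2.05
position: [557.8, 131.4, 231.8]
ee_rot: [0.823, -0.568, -0.0, 0.0]
contact_force: [-0.1, 0.9, -0.2]
gripper_width: 39.5
[ 5.13934700e-01  2.74953373e-01 -6.92179562e-02 -7.69814067e-05
 -1.22676973e+00  1.41960269e+00] 0.0022843555239979614
```

View pics/w2.png

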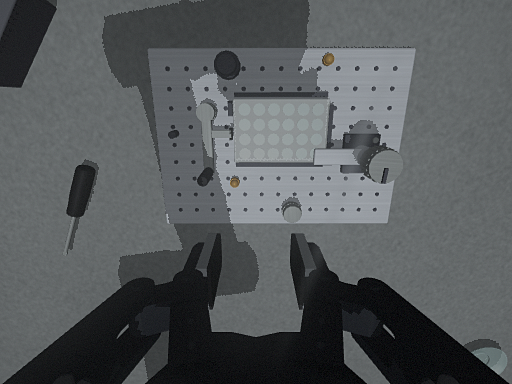

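The wrist view shows the lever with its pivot at about (206,108) and its black pin at about (206,177). The cap is at about (386,165) with its rib pointing down, and the spare cap is at (292,210).

```bash
python3 - <<'E'
import cv2
a=cv2.imread("pics/w2.png")[90:230,160:420]; cv2.imwrite("pics/w2z.png",cv2.resize(a,None,fx=3,fy=3,interpolation=cv2.INTER_CUBIC))
E
```

```text
(no output)
```

View pics/w2z.png

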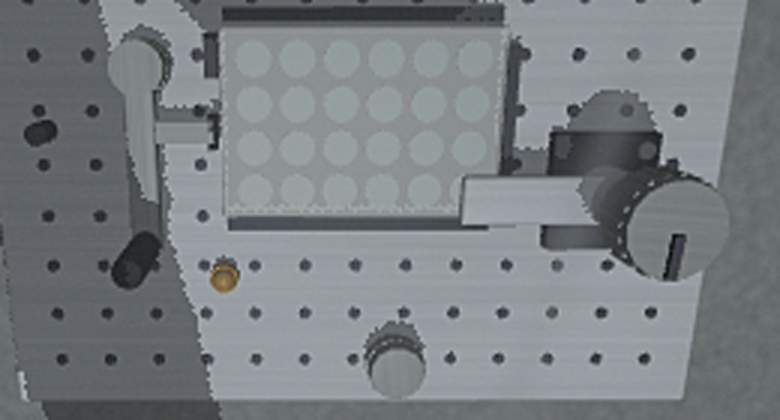

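```bash
python3 - <<'E'
from h import *
np.set_printoptions(precision=1,suppress=True)
st=arm.read_state(); d=arm.get_image("wrist"); t=arm.get_image("top")
W=lambda x,y:(160+x/3-.33,90+y/3-.33)
p=onz(d,*W(128,273),80,st); print("pin",p)
print("pivot35",onz(d,*W(136,65),35,st))
print("cap100",onz(d,*W(678,230),100,st), tri([ray(d,*W(678,230),st),ray(t,150+101-.4,115+41.4-.4)]))
print("rib",onz(d,*W(670,279),100,st)-onz(d,*W(678,230),100,st))
a=onz(d,*W(27,400),12,st);b=onz(d,*W(683,397),12,st);print(a,b,b-a,np.degrees(np.arctan2(*(b-a)[[1,0]])))
E
```

```text
pin [521.9 187.3  80. ]
pivot35 [597.6 215.6  35. ]
cap100 [618.9  -5.6 100. ] [618.9  -5.6 100.2]
rib [-18.3  -6.7   0. ]
[413.5 222.3  12. ] [536.4 -99.4  12. ] [ 122.8 -321.7    0. ] -69.09982490298937
```

```bash
 python3 -m jog '[{"hand":36,"dx":-32,"dy":7,"dz":10,"rx":0,"ry":0,"rz":0},{"hand":36,"dx":-33,"dy":7,"dz":10,"rx":0,"ry":0,"rz":0},{"hand":36,"dx":0,"dy":0,"dz":30,"rx":0,"ry":0,"rz":0},{"hand":36,"dx":0,"dy":0,"dz":30,"rx":0,"ry":0,"rz":0},{"hand":36,"dx":0,"dy":0,"dz":0,"rx":0,"ry":0,"rz":0}]'
python3 - <<'E'
from h import *
st=arm.read_state(); d=arm.get_image("wrist")
cv2.imwrite("pics/w3.png",d["img"][:,:,::-1])
E
```

```text
clock: 2.62
position: [517.6, 186.0, 146.3]
ee_rot: [0.822, -0.569, -0.003, 0.005]
contact_force: [-0.1, 0.2, -0.4]
gripper_width: 35.9
```

View pics/w3.png

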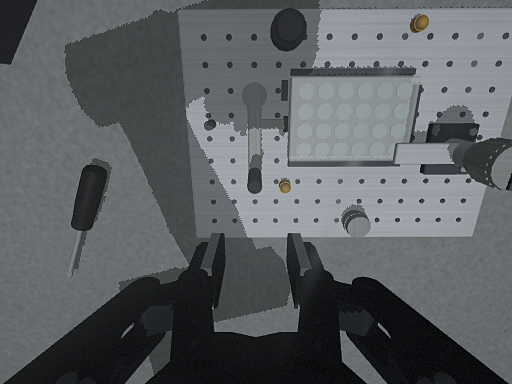

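The pin top is at about (255,187), centred between the jaws laterally.

```bash
 python3 -m jog '[{"hand":36,"dx":0,"dy":0,"dz":0,"rx":0,"ry":0,"rz":0}]'
python3 - <<'E'
from h import *
st=arm.read_state(); d=arm.get_image("wrist"); print(onz(d,255,187.5,80,st), st["position"])
E
```

```text
clock: 2.75
position: [522.7, 187.4, 152.9]
ee_rot: [0.823, -0.569, 0.001, -0.0]
contact_force: [0.3, -0.4, 0.1]
gripper_width: 35.9
[524.93180793 187.72695781  80.        ] [522.68078556 187.42230201 152.87117689]
```

```bash
 python3 -m jog '[{"hand":36,"dx":0,"dy":-1,"dz":35,"rx":0,"ry":0,"rz":0},{"hand":36,"dx":0,"dy":0,"dz":35,"rx":0,"ry":0,"rz":0},{"hand":36,"dx":0,"dy":0,"dz":30,"rx":0,"ry":0,"rz":0},{"hand":36,"dx":0,"dy":0,"dz":0,"rx":0,"ry":0,"rz":0},{"hand":36,"dx":0,"dy":0,"dz":0,"rx":0,"ry":0,"rz":0}]'
python3 - <<'E'
from h import *
st=arm.read_state(); d=arm.get_image("wrist")
cv2.imwrite("pics/w4.png",d["img"][:,:,::-1])
E
```

```text
clock: 3.22
position: [523.7, 187.6, 52.8]
ee_rot: [0.823, -0.569, 0.0, 0.0]
contact_force: [0.7, 0.4, 0.6]
gripper_width: 35.9
```

View pics/w4.png

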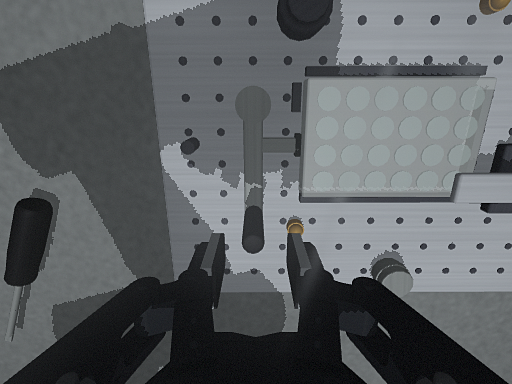

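The pin sits centred between the pads (top at (253,241)). I'll narrow the cage and swing.

```bash
 python3 -m jog '[{"hand":20,"dx":0,"dy":0,"dz":0,"rx":0,"ry":0,"rz":0},{"hand":20,"dx":-3,"dy":0,"dz":0,"rx":0,"ry":0,"rz":0},{"hand":20,"dx":0,"dy":0,"dz":0,"rx":0,"ry":0,"rz":0}]'
python3 -m jog '[{"hand":20,"dx":-8,"dy":-0.7,"dz":0,"rx":0,"ry":0,"rz":0.1},{"hand":20,"dx":-8,"dy":-0.7,"dz":0,"rx":0,"ry":0,"rz":0.1},{"hand":20,"dx":-8,"dy":-0.7,"dz":0,"rx":0,"ry":0,"rz":0.1},{"hand":20,"dx":-8,"dy":-0.7,"dz":0,"rx":0,"ry":0,"rz":0.1},{"hand":20,"dx":0,"dy":0,"dz":0,"rx":0,"ry":0,"rz":0}]'
```

```text
clock: 3.52
position: [522.9, 191.6, 54.0]
ee_rot: [0.823, -0.568, 0.001, -0.002]
contact_force: [0.1, -0.4, -1.1]
gripper_width: 20.2
clock: 3.93
position: [518.5, 223.9, 53.1]
ee_rot: [-0.693, 0.721, -0.0, 0.001]
contact_force: [0.4, -0.4, 0.3]
gripper_width: 20.1
```

```bash
 
python3 - <<'E'
from h import *
st=arm.read_state(); d=arm.get_image("wrist"); print(st["contact_force"])
cv2.imwrite("pics/w5.png",d["img"][:,:,::-1])
E
```

```text
[ 0.448337   -0.37570938  0.34416707]
```

View pics/w5.png

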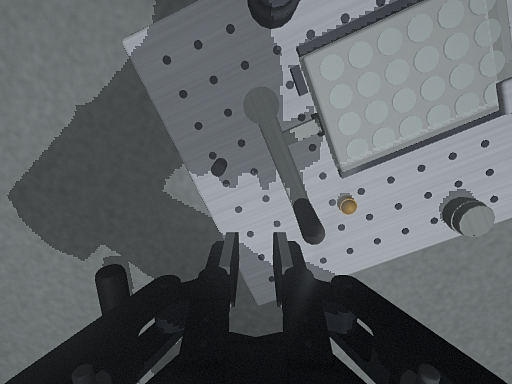

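```bash
 
python3 - <<'E'
from h import *
st=arm.read_state(); d=arm.get_image("wrist"); 
print(onz(d,314,238,80,st),onz(d,302,203,30,st),onz(d,261,101,35,st), st["position"])
R=Ro.from_quat(st["ee_rot"]).as_matrix(); print(R)
print(R.T@(onz(d,314,238,80,st)-st["position"]))
print(d["depth"][238,314],d["depth"][270:300:5,280],d["depth"][240:290:5,272:290:3])
t=arm.get_image("scene"); cv2.imwrite("pics/s5.png",cv2.resize(t["img"][180:300,180:360,::-1],None,fx=4,fy=4))
E
```

```text
[519.14241332 186.90249026  80.        ] [522.73202116 186.1835944   30.        ] [598.47863869 215.72698176  35.        ] [518.19060556 223.11888231  52.84283866]
[[-0.03557522 -0.99936582  0.00153706]
 [-0.99936632  0.03557695  0.00110878]
 [-0.00116276 -0.00149664 -0.9999982 ]]
[ 36.12800453  -2.28031721 -27.19580564]
164.8192 [122.55237  123.439964 123.2593   122.955055 125.922066 126.67789 ] [[241.52052  145.44356  144.46678  146.4339   144.45857  145.28537 ]
 [243.76024  142.10793  140.56662    0.       140.30185  139.73602 ]
 [244.69937  140.44804  134.77873  135.05515  134.33986  135.21777 ]
 [246.22144  141.30063  131.29349  130.50279  130.05522  130.27112 ]
 [246.56003  141.05948  126.69171  125.90327  126.776535 127.05153 ]
 [249.2827   141.01143  122.906975 123.42578  122.88264  121.86307 ]
 [250.84514  140.70016  123.28892  123.15209  123.155    117.43849 ]
 [252.04626  141.1171   123.66025  122.86647  114.32689  112.74571 ]
 [253.85568  140.10704  123.695816 123.112595 112.518005 110.76093 ]
 [256.06653  141.61047  125.484604 124.08868  112.21577  106.51184 ]]
```

View pics/s5.png

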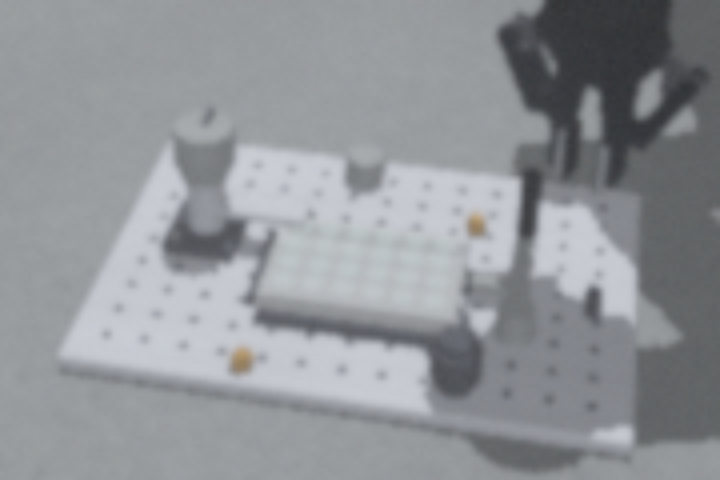

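```bash
 
python3 - <<'E'
from h import *
st=arm.read_state(); d=arm.get_image("wrist"); s=arm.get_image("scene")
np.set_printoptions(precision=0,suppress=True,linewidth=200)
for z in (50,60,70,80,90,100,110):
    p=s["R"]@np.array([518.2,223.1,z])+s["t"]; q=s["intrinsics"]@p; print(z,q[:2]/q[2],p[2])
print(s["depth"][210:232,314:338:2])
cv2.imwrite("pics/w5z.png",cv2.resize(d["img"][200:330,180:340,::-1],None,fx=4,fy=4))
cv2.imwrite("pics/s5z.png",cv2.resize(s["img"][195:245,295:365,::-1],None,fx=10,fy=10))
E
```

```text
50 [324. 236.] 943.2717834020417
60 [324. 233.] 938.1823849833061
70 [325. 230.] 933.0929865645705
80 [325. 227.] 928.003588145835
90 [326. 224.] 922.9141897270994
100 [326. 220.] 917.8247913083638
110 [326. 217.] 912.7353928896282
[[1143. 1142.  901.  902.  905.  918. 1140. 1135.  883.  880.  876.  892.]
 [1135. 1133.  902.  903.  905.  915. 1134. 1140.  883.  881.  877.  883.]
 [1125. 1136.  915.  903.  911.  918. 1133. 1137.  887.  883.  880.  882.]
 [1127. 1130.  917.  906.  907.  920. 1128. 1128.  888.  883.  880.  882.]
 [1123. 1123.  914.  909.  908.  922. 1122. 1123.  891.  884.  882.  884.]
 [1119.    0.  920.  909.  909.  923. 1122. 1118.  891.  884.  882.  886.]
 [1111. 1109.  918.  911.  913.  927. 1112. 1112.  896.  888.  889.  889.]
 [1108. 1107.  920.  913.  916.  930. 1107. 1109.  896.  896.  891.  902.]
 [1103. 1102.  921.  914.  917.  926. 1104. 1101.  895.  898.  895.  902.]
 [1101. 1099.  923.  915.  919.  935. 1097. 1100.  894.  896.  895.  902.]
 [1095. 1095.  927.  917.  921.  936. 1092. 1093.  898.  899.  895.  908.]
 [1090. 1094.  925.  917.  925. 1088. 1091. 1086.  896.  899.  896.  908.]
 [ 945. 1087. 1082.  919.  926. 1085. 1083. 1085.  897.  900.  897. 1083.]
 [ 945. 1077.  924.  921.  928. 1083. 1081.  905.  902.  900.  898. 1084.]
 [ 939. 1072.  924.  919. 1073. 1078. 1075.  905.  902.  903.  905. 1078.]
 [ 940. 1072. 1071. 1070. 1070. 1074. 1076.  907.  904.  908.  906. 1069.]
 [ 938. 1047. 1048. 1047. 1069. 1069. 1067.  905.  904.  905. 1067. 1072.]
 [ 941. 1042. 1043. 1041. 1043. 1042. 1043.  910.  904. 1062. 1065. 1064.]
 [ 942. 1039. 1039. 1035. 1037. 1036. 1038. 1038.  907. 1043. 1039. 1034.]
 [ 942. 1036. 1038. 1030. 1036. 1038. 1033. 1030. 1032. 1034. 1034. 1032.]
 [ 944. 1031. 1029. 1031. 1026. 1030. 1032. 1031. 1028. 1032. 1031. 1031.]
 [ 946. 1027. 1028. 1025. 1025. 1023. 1028. 1028. 1026. 1025. 1026. 1027.]]
```

View pics/w5z.png

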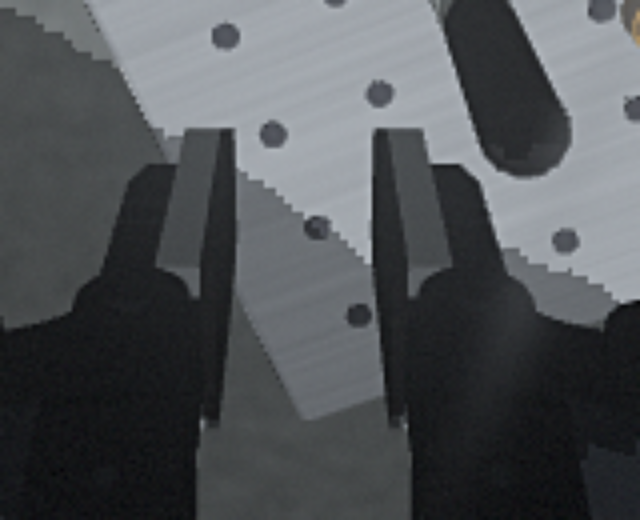

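View pics/s5z.png

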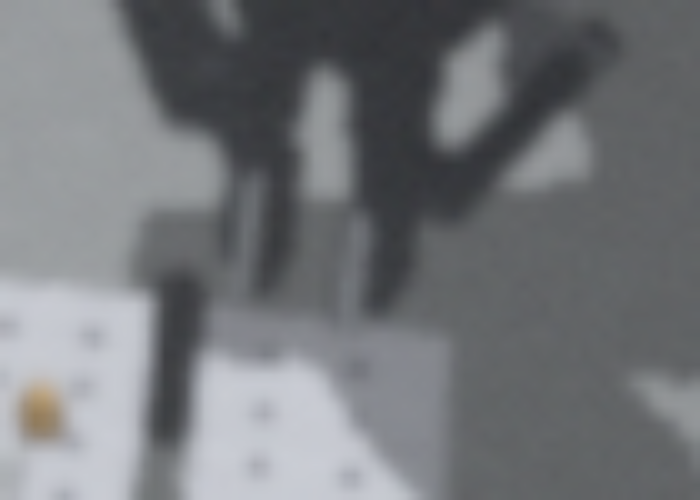

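The measured fingertips sit about 36 mm behind the nominal TCP: both the wrist and the scene view put them near z≈88. They passed over the pin (top at 80), and the lever is untouched at rest. I'll go back over the pin and then lower carefully by what I see.

```bash
 python3 -m jog '[{"hand":36,"dx":0,"dy":0,"dz":-10,"rx":0,"ry":0,"rz":0},{"hand":36,"dx":36,"dy":-2.3,"dz":0,"rx":0,"ry":0,"rz":-0.1},{"hand":36,"dx":0,"dy":0,"dz":0,"rx":0,"ry":0,"rz":-0.1},{"hand":36,"dx":0,"dy":0,"dz":0,"rx":0,"ry":0,"rz":-0.1},{"hand":36,"dx":0,"dy":0,"dz":0,"rx":0,"ry":0,"rz":-0.1}]'
python3 -m jog '[{"hand":30,"dx":0,"dy":0,"dz":10,"rx":0,"ry":0,"rz":0},{"hand":30,"dx":0,"dy":0,"dz":10,"rx":0,"ry":0,"rz":0},{"hand":30,"dx":0,"dy":0,"dz":8,"rx":0,"ry":0,"rz":0},{"hand":30,"dx":0,"dy":0,"dz":0,"rx":0,"ry":0,"rz":0},{"hand":30,"dx":0,"dy":0,"dz":0,"rx":0,"ry":0,"rz":0}]'
python3 - <<'E'
from h import *
st=arm.read_state(); d=arm.get_image("wrist")
cv2.imwrite("pics/w6.png",d["img"][:,:,::-1])
t=arm.get_image("scene"); cv2.imwrite("pics/s6.png",cv2.resize(t["img"][180:300,180:360,::-1],None,fx=4,fy=4))
E
```

```text
clock: 4.6
position: [519.0, 185.4, 62.9]
ee_rot: [0.824, -0.567, 0.0, -0.0]
contact_force: [0.4, 0.6, -0.7]
gripper_width: 36.2
clock: 5.02
position: [518.1, 185.7, 32.8]
ee_rot: [0.822, -0.569, -0.0, 0.001]
contact_force: [0.1, -0.1, 0.2]
gripper_width: 30.0
```

View pics/w6.png

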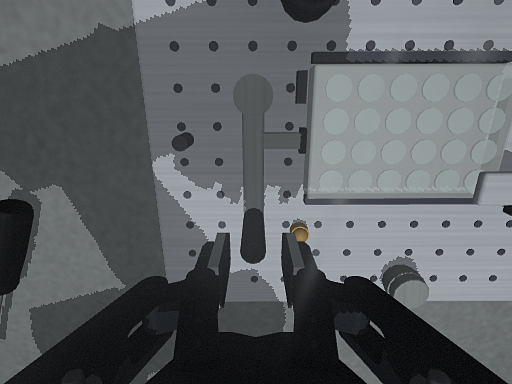

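View pics/s6.png

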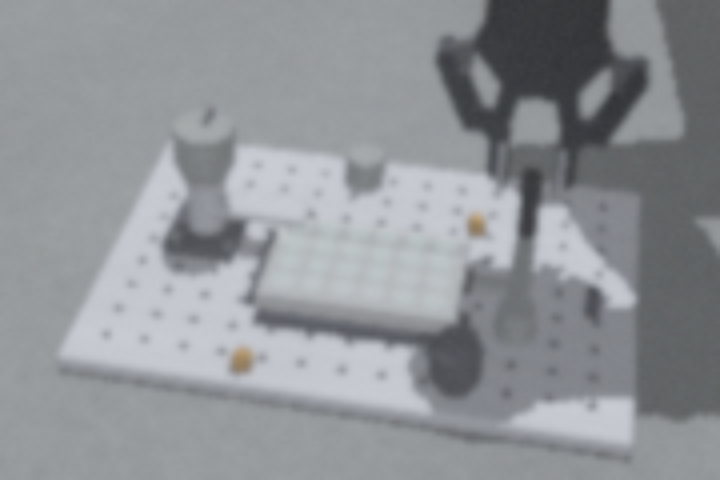

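The pin is straddled laterally but lies about 5 mm toward tool -y, and the tips are only just below its top. I'll correct dy and lower 20 mm more.

```bash
 python3 -m jog '[{"hand":30,"dx":0,"dy":-5,"dz":0,"rx":0,"ry":0,"rz":0},{"hand":30,"dx":0,"dy":0,"dz":7,"rx":0,"ry":0,"rz":0},{"hand":30,"dx":0,"dy":0,"dz":7,"rx":0,"ry":0,"rz":0},{"hand":20,"dx":0,"dy":0,"dz":6,"rx":0,"ry":0,"rz":0},{"hand":20,"dx":0,"dy":0,"dz":0,"rx":0,"ry":0,"rz":0}]'
python3 - <<'E'
from h import *
st=arm.read_state(); d=arm.get_image("wrist")
cv2.imwrite("pics/w7.png",d["img"][:,:,::-1])
t=arm.get_image("scene"); cv2.imwrite("pics/s7.png",cv2.resize(t["img"][180:300,180:360,::-1],None,fx=4,fy=4))
E
```

```text
clock: 5.53
position: [522.1, 187.1, 12.1]
ee_rot: [0.822, -0.569, -0.001, 0.002]
contact_force: [-0.3, -0.4, -0.5]
gripper_width: 19.8
```

View pics/w7.png

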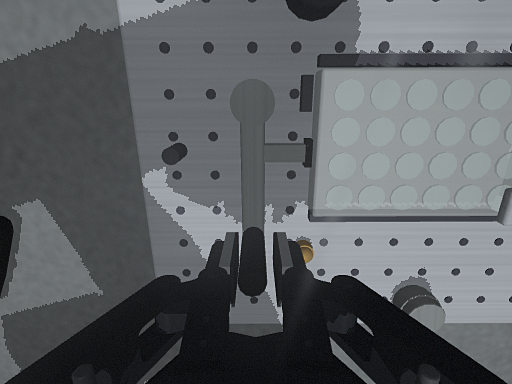

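View pics/s7.png

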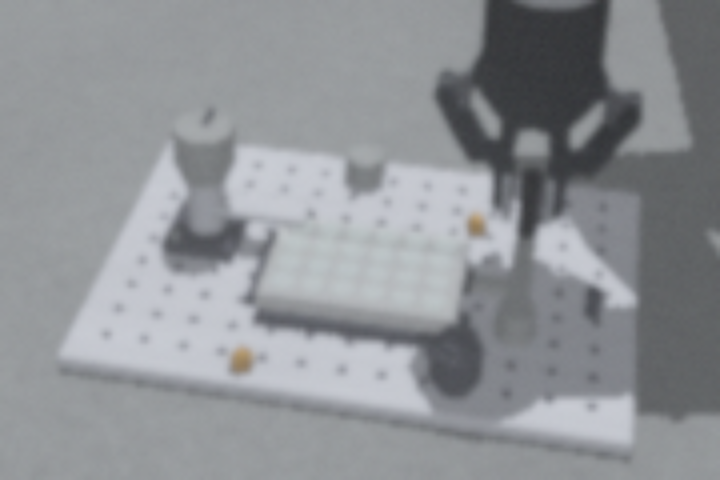

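The pin at (253,260) is now really between the pads. Now the swing.

```bash
 python3 -m jog '[{"hand":20,"dx":-3,"dy":0,"dz":0,"rx":0,"ry":0,"rz":0},{"hand":20,"dx":-8,"dy":-0.7,"dz":0,"rx":0,"ry":0,"rz":0.1},{"hand":20,"dx":-8,"dy":-0.7,"dz":0,"rx":0,"ry":0,"rz":0.1},{"hand":20,"dx":-8,"dy":-0.7,"dz":0,"rx":0,"ry":0,"rz":0.1},{"hand":20,"dx":0,"dy":0,"dz":0,"rx":0,"ry":0,"rz":0}]'
```

```text
clock: 6.05
position: [517.7, 214.7, 14.0]
ee_rot: [0.728, -0.685, 0.0, 0.001]
contact_force: [0.7, -2.6, 0.4]
gripper_width: 19.9
```

```bash
 python3 -m jog '[{"hand":20,"dx":-8,"dy":-0.7,"dz":0,"rx":0,"ry":0,"rz":0.1},{"hand":20,"dx":-8,"dy":-0.7,"dz":0,"rx":0,"ry":0,"rz":0.1},{"hand":20,"dx":-8,"dy":-0.7,"dz":0,"rx":0,"ry":0,"rz":0.1},{"hand":20,"dx":-8,"dy":-0.7,"dz":0,"rx":0,"ry":0,"rz":0.1},{"hand":20,"dx":0,"dy":0,"dz":0,"rx":0,"ry":0,"rz":0}]'
python3 -m jog '[{"hand":20,"dx":-4,"dy":-0.3,"dz":0,"rx":0,"ry":0,"rz":0.05},{"hand":20,"dx":0,"dy":0,"dz":0,"rx":0,"ry":0,"rz":0}]'
python3 - <<'E'
from h import *
st=arm.read_state(); d=arm.get_image("wrist")
cv2.imwrite("pics/w8.png",d["img"][:,:,::-1])
E
```

```text
clock: 6.47
position: [522.8, 245.2, 13.8]
ee_rot: [-0.578, 0.816, -0.0, -0.002]
contact_force: [-2.5, -3.0, 3.2]
gripper_width: 19.9
clock: 6.63
position: [524.2, 248.3, 13.8]
ee_rot: [-0.558, 0.83, -0.0, -0.002]
contact_force: [-4.1, -3.7, 3.1]
gripper_width: 20.0
```

View pics/w8.png

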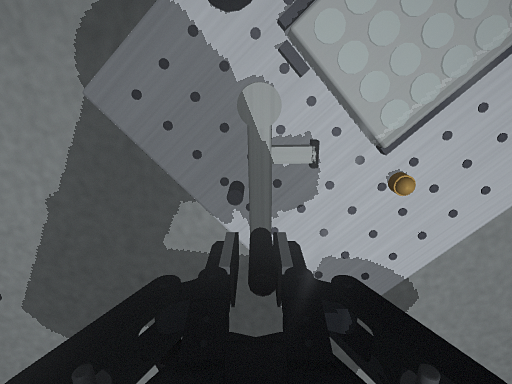

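The arm has nearly reached its stop post at (237,192). I'll continue in small steps.

```bash
 python3 -m jog '[{"hand":20,"dx":-3,"dy":-0.2,"dz":0,"rx":0,"ry":0,"rz":0.04},{"hand":20,"dx":0,"dy":0,"dz":0,"rx":0,"ry":0,"rz":0}]'; python3 -m jog '[{"hand":20,"dx":-3,"dy":-0.2,"dz":0,"rx":0,"ry":0,"rz":0.03},{"hand":20,"dx":0,"dy":0,"dz":0,"rx":0,"ry":0,"rz":0}]';python3 -m jog '[{"hand":20,"dx":-2,"dy":0,"dz":0,"rx":0,"ry":0,"rz":0},{"hand":20,"dx":0,"dy":0,"dz":0,"rx":0,"ry":0,"rz":0}]'
```

```text
clock: 6.85
position: [525.6, 251.2, 13.8]
ee_rot: [-0.541, 0.841, 0.0, -0.001]
contact_force: [-4.0, -3.0, 3.1]
gripper_width: 20.1
clock: 7.02
position: [526.4, 252.8, 13.8]
ee_rot: [-0.529, 0.849, -0.0, -0.003]
contact_force: [-4.4, -5.2, 4.9]
gripper_width: 19.9
clock: 7.18
position: [526.2, 252.7, 13.6]
ee_rot: [-0.529, 0.849, -0.001, -0.004]
contact_force: [-5.6, -9.9, 7.2]
gripper_width: 20.2
```

```bash
 python3 -m jog '[{"hand":20,"dx":-2,"dy":0,"dz":0,"rx":0,"ry":0,"rz":0},{"hand":20,"dx":0,"dy":0,"dz":0,"rx":0,"ry":0,"rz":0}]'
python3 - <<'E'
from h import *
st=arm.read_state(); d=arm.get_image("wrist")
p=onz(d,262,289,80,st); print(p)
cv2.imwrite("pics/w9.png",d["img"][:,:,::-1])
E
```

```text
clock: 7.35
position: [526.1, 252.7, 13.5]
ee_rot: [-0.529, 0.849, -0.002, -0.006]
contact_force: [-6.2, -11.9, 9.3]
gripper_width: 20.0
[521.86303298 251.45304179  80.        ]
```

View pics/w9.png

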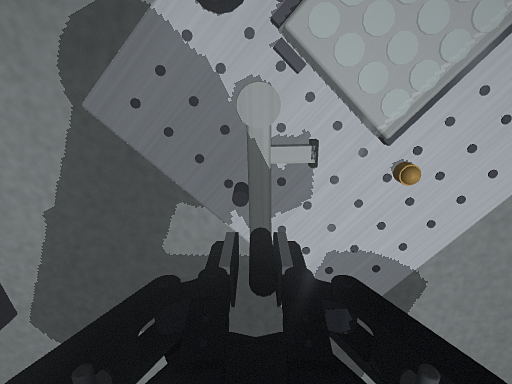

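At the stop: the arm touches the post, force is up to 13 N and there is no further motion. Now follow it back.

```bash
 python3 -m jog '[{"hand":20,"dx":4,"dy":0,"dz":0,"rx":0,"ry":0,"rz":0},{"hand":20,"dx":8,"dy":-0.1,"dz":0,"rx":0,"ry":0,"rz":-0.1},{"hand":20,"dx":8,"dy":-0.1,"dz":0,"rx":0,"ry":0,"rz":-0.1},{"hand":20,"dx":8,"dy":-0.1,"dz":0,"rx":0,"ry":0,"rz":-0.1},{"hand":20,"dx":8,"dy":-0.1,"dz":0,"rx":0,"ry":0,"rz":-0.1}]';python3 -m jog '[{"hand":20,"dx":8,"dy":-0.1,"dz":0,"rx":0,"ry":0,"rz":-0.1},{"hand":20,"dx":8,"dy":-0.1,"dz":0,"rx":0,"ry":0,"rz":-0.1},{"hand":20,"dx":8,"dy":-0.1,"dz":0,"rx":0,"ry":0,"rz":-0.1},{"hand":20,"dx":8,"dy":-0.1,"dz":0,"rx":0,"ry":0,"rz":-0.1},{"hand":20,"dx":0,"dy":0,"dz":0,"rx":0,"ry":0,"rz":0}]';python3 -m jog '[{"hand":20,"dx":4,"dy":0,"dz":0,"rx":0,"ry":0,"rz":0},{"hand":36,"dx":0,"dy":0,"dz":0,"rx":0,"ry":0,"rz":0},{"hand":36,"dx":0,"dy":0,"dz":0,"rx":0,"ry":0,"rz":0}]'
python3 - <<'E'
from h import *
st=arm.read_state(); d=arm.get_image("wrist")
cv2.imwrite("pics/w10.png",d["img"][:,:,::-1])
E
```

```text
clock: 7.82
position: [518.3, 223.5, 13.7]
ee_rot: [-0.689, 0.725, 0.0, -0.0]
contact_force: [-1.4, -3.0, 0.3]
gripper_width: 20.0
clock: 8.23
position: [523.2, 192.4, 14.1]
ee_rot: [0.818, -0.575, 0.0, -0.001]
contact_force: [0.2, 0.1, 0.4]
gripper_width: 20.0
clock: 8.48
position: [524.1, 189.6, 14.1]
ee_rot: [0.817, -0.577, 0.0, -0.001]
contact_force: [-0.1, -0.3, 0.3]
gripper_width: 36.0
```

View pics/w10.png

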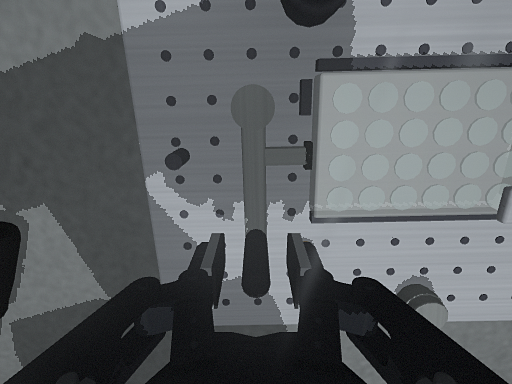

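The lever is back at rest and free of the pads. Next I lift and move above the cap.

```bash
 python3 -m jog '[{"hand":36,"dx":0,"dy":0,"dz":-30,"rx":0,"ry":0,"rz":0},{"hand":36,"dx":0,"dy":0,"dz":-38,"rx":0,"ry":0,"rz":0},{"hand":36,"dx":0,"dy":0,"dz":-38,"rx":0,"ry":0,"rz":0},{"hand":66,"dx":36,"dy":-4,"dz":-20,"rx":0,"ry":0,"rz":0},{"hand":66,"dx":36,"dy":-4,"dz":0,"rx":0,"ry":0,"rz":0}]';python3 -m jog '[{"hand":66,"dx":36,"dy":-4,"dz":0,"rx":0,"ry":0,"rz":0},{"hand":66,"dx":36,"dy":-4,"dz":0,"rx":0,"ry":0,"rz":0},{"hand":66,"dx":36,"dy":-4,"dz":0,"rx":0,"ry":0,"rz":0},{"hand":66,"dx":36,"dy":-4,"dz":0,"rx":0,"ry":0,"rz":0},{"hand":66,"dx":0,"dy":0,"dz":0,"rx":0,"ry":0,"rz":0}]';python3 -m jog '[{"hand":66,"dx":0,"dy":0,"dz":0,"rx":0,"ry":0,"rz":0}]'
python3 - <<'E'
from h import *
st=arm.read_state(); d=arm.get_image("wrist");print(st["joints"])
cv2.imwrite("pics/w11.png",d["img"][:,:,::-1])
E
```

```text
clock: 8.95
position: [558.9, 126.4, 146.6]
ee_rot: [0.819, -0.574, 0.004, -0.006]
contact_force: [1.1, 0.9, -0.5]
gripper_width: 59.0
clock: 9.37
position: [620.5, -11.1, 139.6]
ee_rot: [0.815, -0.579, 0.001, -0.0]
contact_force: [0.7, 1.4, -0.2]
gripper_width: 66.1
clock: 9.45
position: [618.8, -8.0, 139.4]
ee_rot: [0.816, -0.578, -0.0, 0.0]
contact_force: [0.5, 0.2, -0.0]
gripper_width: 66.1
[ 2.48194233e-01  4.20124147e-01 -9.25589813e-02 -1.79052235e-04
 -1.05827643e+00  1.66062461e+00]
```

View pics/w11.png

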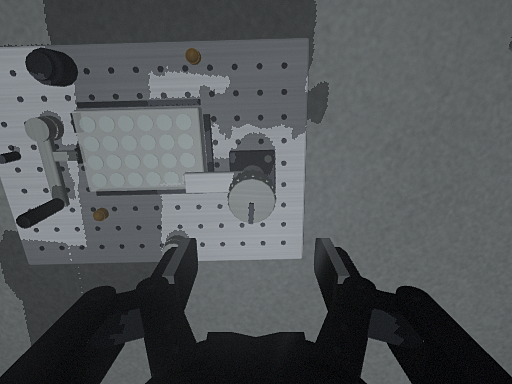

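The cap top is at about (251,199) with its rib pointing down. I'll compute its position.

```bash
python3 - <<'E'
from h import *
st=arm.read_state(); d=arm.get_image("wrist");print(st["position"])
g=cv2.cvtColor(d["img"],cv2.COLOR_RGB2GRAY)
cv2.imwrite("pics/w11z.png",cv2.resize(d["img"][150:250,190:310,::-1],None,fx=6,fy=6,interpolation=cv2.INTER_CUBIC))
dp=d["depth"][190:205,240:262];print(np.median(dp))
R=Ro.from_quat(st["ee_rot"]).as_matrix()
for z in (99,101): 
  p=onz(d,251,199,z,st); print(p,R.T@(p-st["position"]))
E
```

```text
[618.37847841  -6.82619682 139.48203269]
226.40073
[619.61854592  -3.35867781  99.        ] [-2.84201395 -2.33454655 40.48245639]
[620.3151601   -3.14881656 101.        ] [-2.80839935 -3.06079612 38.48227023]
```

View pics/w11z.png

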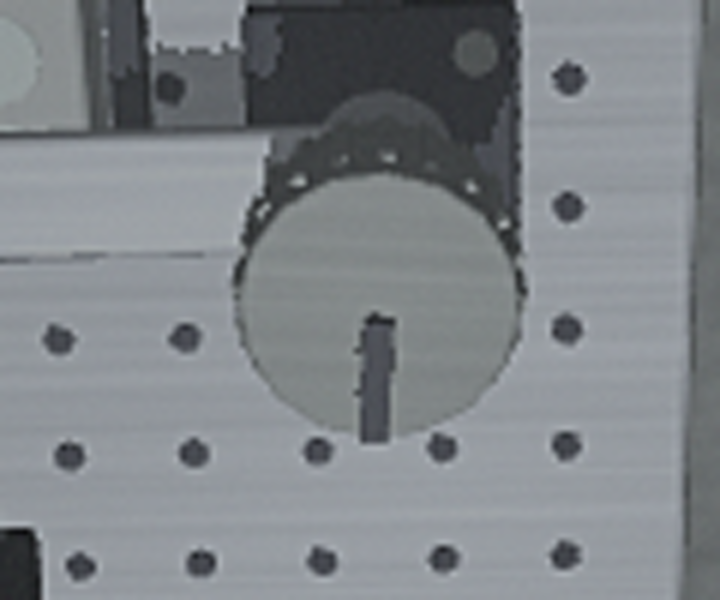

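```bash
 python3 -m jog '[{"hand":66,"dx":-1,"dy":-1.5,"dz":30,"rx":0,"ry":0,"rz":0},{"hand":66,"dx":0,"dy":0,"dz":35,"rx":0,"ry":0,"rz":0},{"hand":66,"dx":0,"dy":0,"dz":20,"rx":0,"ry":0,"rz":0},{"hand":66,"dx":0,"dy":0,"dz":0,"rx":0,"ry":0,"rz":0},{"hand":66,"dx":0,"dy":0,"dz":0,"rx":0,"ry":0,"rz":0}]'
python3 - <<'E'
from h import *
st=arm.read_state(); d=arm.get_image("wrist")
cv2.imwrite("pics/w12.png",d["img"][:,:,::-1])
t=arm.get_image("scene"); cv2.imwrite("pics/s12.png",cv2.resize(t["img"][160:280,180:360,::-1],None,fx=4,fy=4))
E
```

```text
clock: 9.97
position: [618.9, -3.9, 54.5]
ee_rot: [0.818, -0.576, -0.0, 0.001]
contact_force: [0.5, 0.4, 1.1]
gripper_width: 66.1
```

View pics/w12.png

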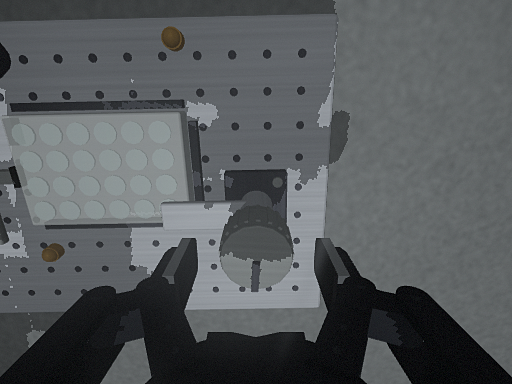

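View pics/s12.png

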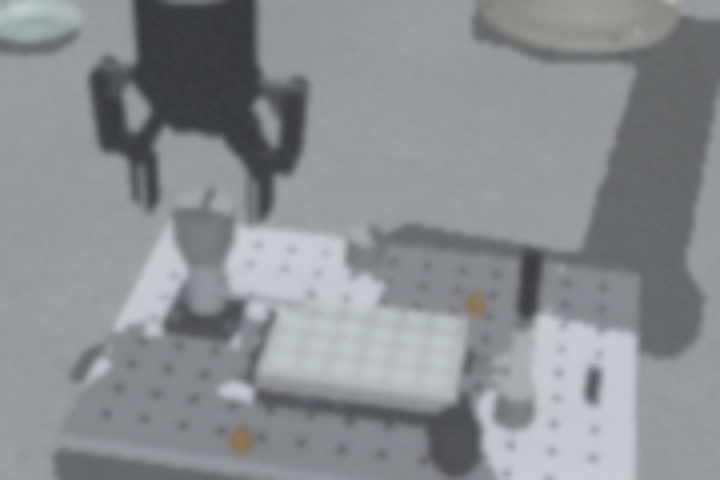

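The cap is centred between the jaws at (256,258). Lower 23 mm more and close.

```bash
 python3 -m jog '[{"hand":66,"dx":0,"dy":0,"dz":12,"rx":0,"ry":0,"rz":0},{"hand":66,"dx":0,"dy":0,"dz":11,"rx":0,"ry":0,"rz":0},{"hand":66,"dx":0,"dy":0,"dz":0,"rx":0,"ry":0,"rz":0},{"hand":42,"dx":0,"dy":0,"dz":0,"rx":0,"ry":0,"rz":0},{"hand":42,"dx":0,"dy":0,"dz":0,"rx":0,"ry":0,"rz":0}]'
python3 -m jog '[{"hand":42,"dx":0,"dy":0,"dz":0,"rx":0,"ry":0,"rz":0},{"hand":42,"dx":0,"dy":0,"dz":0,"rx":0,"ry":0,"rz":0}]'
python3 - <<'E'
from h import *
st=arm.read_state(); d=arm.get_image("wrist")
cv2.imwrite("pics/w13.png",d["img"][:,:,::-1])
E
```

```text
clock: 10.48
position: [620.0, -5.0, 32.8]
ee_rot: [0.817, -0.577, 0.001, -0.0]
contact_force: [0.7, 0.0, 0.2]
gripper_width: 42.7
clock: 10.65
position: [620.0, -4.8, 32.7]
ee_rot: [0.817, -0.577, 0.0, -0.001]
contact_force: [0.1, 0.9, 0.6]
gripper_width: 41.8
```

View pics/w13.png

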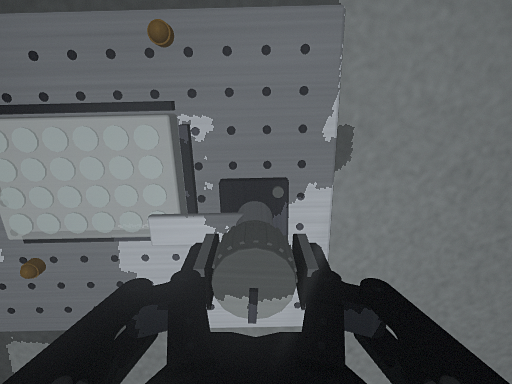

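The pads straddle the cap, and the rib at (253,303) stays visible. Grip now.

```bash
 python3 -m jog '[{"hand":20,"dx":0,"dy":0,"dz":0,"rx":0,"ry":0,"rz":0},{"hand":20,"dx":0,"dy":0,"dz":0,"rx":0,"ry":0,"rz":0},{"hand":20,"dx":0,"dy":0,"dz":0,"rx":0,"ry":0,"rz":0},{"hand":20,"dx":0,"dy":0,"dz":0,"rx":0,"ry":0,"rz":0}]'
python3 - <<'E'
from h import *
st=arm.read_state(); print(st["wrist_torque"])
d=arm.get_image("wrist")
cv2.imwrite("pics/w14.png",d["img"][190:350,180:330,::-1])
E
```

```text
clock: 11.03
position: [619.7, -4.1, 33.1]
ee_rot: [0.817, -0.577, 0.0, -0.001]
contact_force: [-3.3, 4.3, 4.9]
gripper_width: 38.5
[1.22434813 0.75666743 0.01611512]
```

View pics/w14.png

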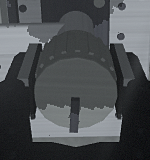

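```bash
cat > y.py <<'E'
from h import *
st=arm.read_state(); R=Ro.from_quat(st["ee_rot"]).as_matrix()
print("yaw %.3f"%np.arctan2(R[1,0],R[0,0]),"tq",st["wrist_torque"].round(2),"F",st["contact_force"].round(1),"pos",st["position"].round(1),"j6 %.2f"%st["joints"][5],"w",round(st["gripper_width"],1))
E
python3 y.py; python3 -m jog '[{"hand":20,"dx":-1,"dy":0,"dz":0,"rx":0,"ry":0,"rz":0.12},{"hand":20,"dx":0,"dy":0,"dz":0.15,"rx":0,"ry":0,"rz":0.12},{"hand":20,"dx":0,"dy":0,"dz":0.15,"rx":0,"ry":0,"rz":0.12},{"hand":20,"dx":0,"dy":0,"dz":0.15,"rx":0,"ry":0,"rz":0.12},{"hand":20,"dx":0,"dy":0,"dz":0.15,"rx":0,"ry":0,"rz":0.12}]' >/dev/null; python3 y.py
python3 - <<'E'
from h import *
d=arm.get_image("wrist")
cv2.imwrite("pics/w15.png",cv2.resize(d["img"][190:350,180:330,::-1],None,fx=3,fy=3))
E
```

```text
yaw -1.229 tq [ 1.27  0.76 -0.02] F [-2.8  4.5  5.7] pos [619.7  -4.1  33.1] j6 1.66 w 38.5
yaw -1.835 tq [-0.04  0.23  0.12] F [-0.4  0.   3.2] pos [619.7  -4.3  32.4] j6 1.05 w 38.4
```

View pics/w15.png

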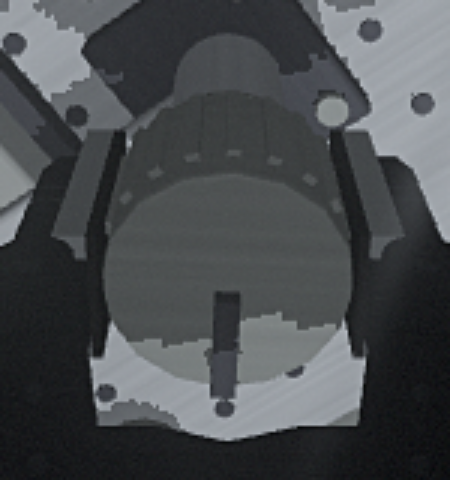

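The rib stays fixed relative to the pads, so the cap turns with the grip (0.12 N m). Continue.

```bash
python3 -m jog '[{"hand":20,"dx":0,"dy":0,"dz":0.15,"rx":0,"ry":0,"rz":0.12},{"hand":20,"dx":0,"dy":0,"dz":0.15,"rx":0,"ry":0,"rz":0.12},{"hand":20,"dx":0,"dy":0,"dz":0.15,"rx":0,"ry":0,"rz":0.12},{"hand":20,"dx":0,"dy":0,"dz":0.15,"rx":0,"ry":0,"rz":0.12},{"hand":20,"dx":0,"dy":0,"dz":0.15,"rx":0,"ry":0,"rz":0.12}]' >/dev/null; python3 y.py
python3 -m jog '[{"hand":20,"dx":0,"dy":0,"dz":0.15,"rx":0,"ry":0,"rz":0.12},{"hand":20,"dx":0,"dy":0,"dz":0.15,"rx":0,"ry":0,"rz":0.12},{"hand":20,"dx":0,"dy":0,"dz":0.15,"rx":0,"ry":0,"rz":0.12},{"hand":20,"dx":0,"dy":0,"dz":0.15,"rx":0,"ry":0,"rz":0.12},{"hand":20,"dx":0,"dy":0,"dz":0.15,"rx":0,"ry":0,"rz":0.12}]' >/dev/null; python3 y.py
```

```text
yaw -2.432 tq [-0.19  0.35  0.11] F [-1.  -0.8  4.5] pos [619.5  -4.5  31.6] j6 0.45 w 38.5
yaw -3.032 tq [-0.24  0.47  0.1 ] F [-1.2 -0.6  4.3] pos [619.2  -4.7  30.8] j6 -0.15 w 38.8
```

```bash
python3 -m jog '[{"hand":20,"dx":0,"dy":0,"dz":0.15,"rx":0,"ry":0,"rz":0.12},{"hand":20,"dx":0,"dy":0,"dz":0.15,"rx":0,"ry":0,"rz":0.12},{"hand":20,"dx":0,"dy":0,"dz":0.15,"rx":0,"ry":0,"rz":0.12},{"hand":20,"dx":0,"dy":0,"dz":0.15,"rx":0,"ry":0,"rz":0.12}]' >/dev/null; python3 y.py
python3 -m jog '[{"hand":20,"dx":0,"dy":0,"dz":0.1,"rx":0,"ry":0,"rz":0.08},{"hand":20,"dx":0,"dy":0,"dz":0.1,"rx":0,"ry":0,"rz":0.08}]' >/dev/null; python3 y.py
python3 -m jog '[{"hand":20,"dx":0,"dy":0,"dz":0.1,"rx":0,"ry":0,"rz":0.08},{"hand":20,"dx":0,"dy":0,"dz":0.1,"rx":0,"ry":0,"rz":0.08}]' >/dev/null; python3 y.py
```

```text
yaw 2.771 tq [-0.16  0.66  0.18] F [-2.  -0.7  3.8] pos [619.   -4.6  30.2] j6 -0.63 w 38.3
yaw 2.613 tq [-0.13  0.71  0.12] F [-1.6  0.4  5.7] pos [618.9  -4.6  30. ] j6 -0.78 w 39.2
yaw 2.453 tq [-0.01  0.66  0.08] F [-2.8 -0.3  6.1] pos [618.8  -4.6  29.8] j6 -0.94 w 38.5
```

Turned 2.60 rad so far. Continue in small steps.

```bash
python3 -m jog '[{"hand":20,"dx":0,"dy":0,"dz":0.1,"rx":0,"ry":0,"rz":0.07},{"hand":20,"dx":0,"dy":0,"dz":0.1,"rx":0,"ry":0,"rz":0.07}]' >/dev/null; python3 y.py
python3 -m jog '[{"hand":20,"dx":0,"dy":0,"dz":0.1,"rx":0,"ry":0,"rz":0.07},{"hand":20,"dx":0,"dy":0,"dz":0.1,"rx":0,"ry":0,"rz":0.07}]' >/dev/null; python3 y.py
python3 -m jog '[{"hand":20,"dx":0,"dy":0,"dz":0.1,"rx":0,"ry":0,"rz":0.07},{"hand":20,"dx":0,"dy":0,"dz":0.1,"rx":0,"ry":0,"rz":0.07}]' >/dev/null; python3 y.py
```

```text
yaw 2.313 tq [0.02 0.75 0.09] F [-2.3  0.3  4.7] pos [618.8  -4.5  29.6] j6 -1.08 w 38.3
yaw 2.173 tq [0.09 0.84 0.07] F [-2.2  0.9  6.4] pos [618.8  -4.5  29.4] j6 -1.22 w 38.6
yaw 2.033 tq [0.11 0.83 0.05] F [-2.2  0.8  5.6] pos [618.7  -4.4  29.2] j6 -1.36 w 38.7
```

```bash
python3 -m jog '[{"hand":20,"dx":0,"dy":0,"dz":0.1,"rx":0,"ry":0,"rz":0.06},{"hand":20,"dx":0,"dy":0,"dz":0.05,"rx":0,"ry":0,"rz":0.06}]' >/dev/null; python3 y.py
python3 - <<'E'
from h import *
d=arm.get_image("wrist")
cv2.imwrite("pics/w16.png",cv2.resize(d["img"][190:350,180:330,::-1],None,fx=3,fy=3))
E
```

```text
yaw 1.917 tq [0.34 0.95 1.28] F [-3.6  1.3  5.4] pos [618.7  -4.4  29.1] j6 -1.48 w 38.2
```

View pics/w16.png

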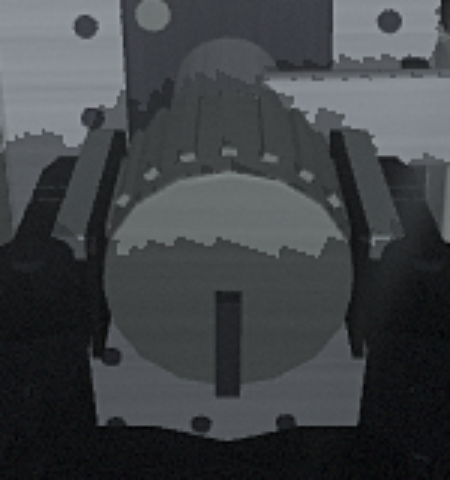

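```bash
python3 -m jog '[{"hand":20,"dx":0,"dy":0,"dz":0,"rx":0,"ry":0,"rz":0.03},{"hand":20,"dx":0,"dy":0,"dz":0,"rx":0,"ry":0,"rz":0}]' >/dev/null; python3 y.py
python3 - <<'E'
from h import *
d=arm.get_image("wrist")
cv2.imwrite("pics/w17.png",cv2.resize(d["img"][190:350,180:330,::-1],None,fx=3,fy=3))
E
```

```text
yaw 1.893 tq [0.21 0.94 1.75] F [-3.   0.   5.4] pos [618.7  -4.4  29.1] j6 -1.50 w 38.6
```

View pics/w17.png

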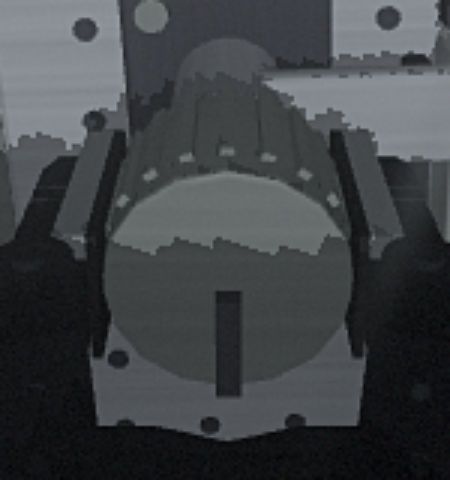

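Bottomed out: torque jumped from 0.1 to 1.75 N m. I'll measure the rib angle in the tool frame as a reference, then back off.

```bash
cat > rib.py <<'E'
from h import *
import sys
z=float(sys.argv[1]); st=arm.read_state(); d=arm.get_image("wrist")
g=cv2.cvtColor(d["img"],cv2.COLOR_RGB2GRAY).astype(int)
R=Ro.from_quat(st["ee_rot"]).as_matrix()
pts=[]
for v in range(289,320):
    row=g[v,238:275]; m=np.median(row)
    # darkest contiguous run
    b=row.min(); idx=np.where(row<(b+m)/2)[0]
    if len(idx)<4 or len(idx)>14: continue
    w=(m-row[idx]); u=238+(idx*w).sum()/w.sum()
    p=onz(d,u,v,z,st); pts.append((R.T@(p-st["position"]))[:2])
pts=np.array(pts); a,b=np.polyfit(pts[:,1],pts[:,0],1); 
yaw=np.arctan2(R[1,0],R[0,0])
# dir tool (a,1): world angle = yaw - angle in tool frame (tool z down)
print(len(pts),"slope %.4f"%a,"world rib angle %.4f"%(yaw-np.arctan2(1,a)), "yaw %.4f"%yaw, "resid %.2f"%np.std(pts[:,0]-a*pts[:,1]-b),"y",pts[:,1].min().round(1),pts[:,1].max().round(1))
E
python3 rib.py 98
```

```text
31 slope 0.0018 world rib angle 0.3251 yaw 1.8942 resid 0.04 y 1.8 19.1
```

```bash
python3 -m jog '[{"hand":20,"dx":0,"dy":0,"dz":-0.15,"rx":0,"ry":0,"rz":-0.12},{"hand":20,"dx":0,"dy":0,"dz":-0.15,"rx":0,"ry":0,"rz":-0.12},{"hand":20,"dx":0,"dy":0,"dz":-0.15,"rx":0,"ry":0,"rz":-0.12},{"hand":20,"dx":0,"dy":0,"dz":-0.15,"rx":0,"ry":0,"rz":-0.12},{"hand":20,"dx":0,"dy":0,"dz":-0.15,"rx":0,"ry":0,"rz":-0.12}]' >/dev/null; python3 y.py; python3 rib.py 98.6
python3 -m jog '[{"hand":20,"dx":0,"dy":0,"dz":-0.15,"rx":0,"ry":0,"rz":-0.12},{"hand":20,"dx":0,"dy":0,"dz":-0.15,"rx":0,"ry":0,"rz":-0.12},{"hand":20,"dx":0,"dy":0,"dz":-0.15,"rx":0,"ry":0,"rz":-0.12},{"hand":20,"dx":0,"dy":0,"dz":-0.15,"rx":0,"ry":0,"rz":-0.12},{"hand":20,"dx":0,"dy":0,"dz":-0.15,"rx":0,"ry":0,"rz":-0.12}]' >/dev/null; python3 y.py; python3 rib.py 99.4
python3 -m jog '[{"hand":20,"dx":0,"dy":0,"dz":-0.15,"rx":0,"ry":0,"rz":-0.12},{"hand":20,"dx":0,"dy":0,"dz":-0.15,"rx":0,"ry":0,"rz":-0.12},{"hand":20,"dx":0,"dy":0,"dz":-0.15,"rx":0,"ry":0,"rz":-0.12},{"hand":20,"dx":0,"dy":0,"dz":0,"rx":0,"ry":0,"rz":0}]' >/dev/null; python3 y.py; python3 rib.py 100
```

```text
yaw 2.492 tq [-0.16  0.68 -0.13] F [-2.2 -1.2  5.1] pos [618.9  -4.5  29.8] j6 -0.90 w 38.6
30 slope -0.0811 world rib angle 0.8401 yaw 2.4918 resid 0.55 y 1.5 18.1
yaw 3.092 tq [-0.18  0.43 -0.09] F [-1.  -0.6  5.1] pos [619.1  -4.6  30.6] j6 -0.30 w 38.5
31 slope -0.0490 world rib angle 1.4721 yaw 3.0918 resid 0.06 y 1.2 18.5
yaw -2.836 tq [-0.29  0.49  0.04] F [-2.2 -1.5  5.3] pos [619.3  -4.7  31. ] j6 0.05 w 38.7
31 slope -0.0453 world rib angle -4.4518 yaw -2.8357 resid 0.07 y 1.1 18.4
```

```bash
python3 -m jog '[{"hand":20,"dx":0,"dy":0,"dz":-0.1,"rx":0,"ry":0,"rz":-0.066},{"hand":20,"dx":0,"dy":0,"dz":0,"rx":0,"ry":0,"rz":0},{"hand":20,"dx":0,"dy":0,"dz":0,"rx":0,"ry":0,"rz":0}]' >/dev/null; python3 y.py; python3 rib.py 100
python3 - <<'E'
from h import *
for n in ("wrist","scene","top"):
    d=arm.get_image(n); a=d["img"]; 
    if n=="scene": a=cv2.resize(a[160:290,180:360],None,fx=4,fy=4)
    if n=="top": a=cv2.resize(a[115:230,150:290],None,fx=5,fy=5)
    cv2.imwrite(f"pics/{n}_end.png",a[:,:,::-1])
E
```

```text
yaw -2.773 tq [-0.31  0.48  0.06] F [-1.6 -0.7  4.9] pos [619.4  -4.6  31.1] j6 0.11 w 38.6
29 slope 0.0169 world rib angle -4.3273 yaw -2.7734 resid 0.47 y 1.2 17.3
```

View pics/wrist_end.png

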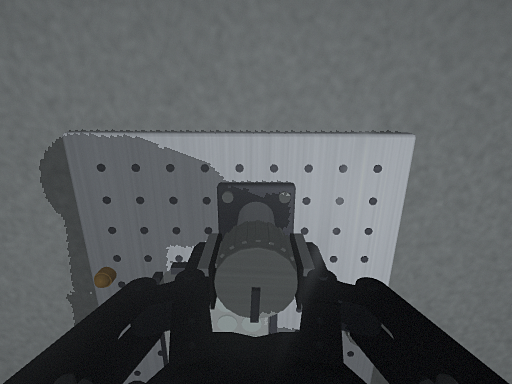

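View pics/scene_end.png

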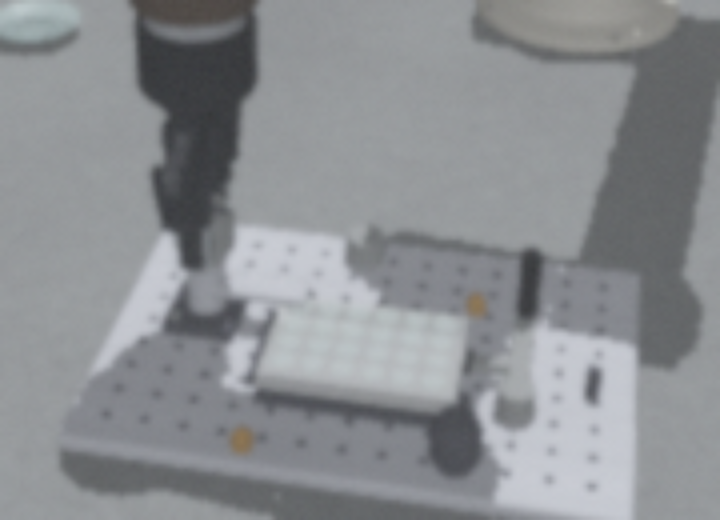

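The last rib fit was contaminated (residual 0.47). I'll repeat it on interior rows only.

```bash
sed -i 's/range(289,320)/range(292,313)/' rib.py; python3 rib.py 100;python3 rib.py 100; python3 - <<'E'
from h import *
d=arm.get_image("wrist"); cv2.imwrite("pics/w20.png",cv2.resize(d["img"][190:350,180:330,::-1],None,fx=3,fy=3))
E
```

```text
21 slope -0.0460 world rib angle -4.3903 yaw -2.7735 resid 0.07 y 2.9 14.3
21 slope -0.0439 world rib angle -4.3881 yaw -2.7735 resid 0.07 y 2.9 14.3
```

View pics/w20.png

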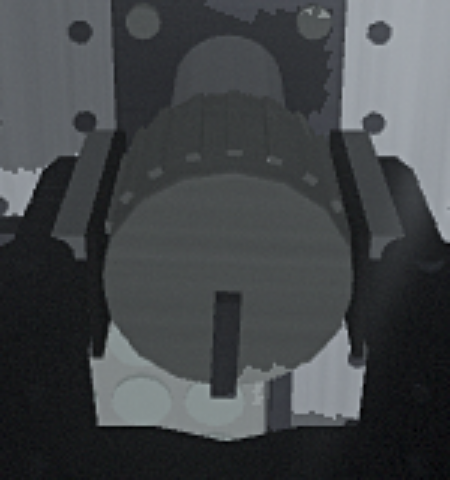

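View pics/top_end.png

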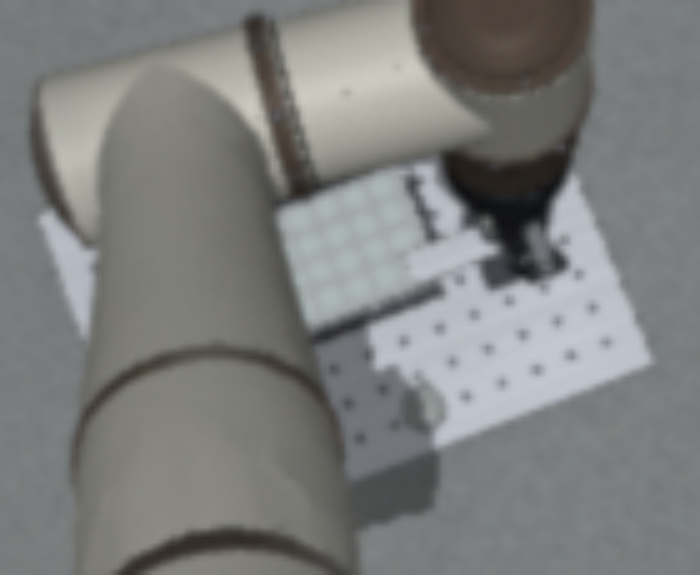

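```bash
python3 -c "
from bench import arm
print(arm.read_state()['clock']); print(arm.job_done())"
```

```text
15.95
the job is handed in; nothing more can be done
None
```

I did the whole job in order and handed it in at 15.95 s, with the gripper still holding the cap a quarter turn off bottom.

- **Lever:** I swung it with the fingers loosely around the pin. At the stop the pin stopped moving, force rose to about 13 N, and the wrist picture showed the arm against its stop post. I followed it back, and the later wrist picture showed it at rest, clear of the fingers.
- **Cap:** I screwed it down about 3.1 rad until it bottomed out, when torque jumped from 0.1 to 1.75 N m. I then backed it off. The rib turned 1.57 rad from its bottomed position (target 1.571) and the tool rose 2.0 mm, as a quarter turn should. The jaws read 38.6 mm open on the 40 mm cap.
- **Other items:** In the last scene and top pictures the plate was still in its nest, and the items on the board that could be seen looked where they were. The top view was partly blocked by the arm, and I didn't measure the items off the board again.

**What went wrong or disagreed:**
- The first jog calls were refused because I left keys out of the rows.
- The fingertips sat about 36 mm behind the tool point given in the description. My first swing therefore passed over the pin without touching it, and I corrected this from the pictures.
- Two rib measurements were spoiled by pixels at the cap's edge. I repeated the final one on interior rows only, and two readings agreed to within 0.002 rad.

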